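Rebuild the bearing housing of a model trimmer

TASK

Refill the open bore of the model trimmer's bearing housing, which is clamped on the plywood board: the smaller ball bearing at the bottom, then the plain steel distance ring, then the black rubber shaft seal on top with the same face up as it lies now. Start each one square in the mouth of the bore before you let it go (none may be dropped in from above), and see that each lies flat and fully home, the seal level with the rim or just below it. Leave the larger worn bearing and everything else on the bench where they are.

Things in the scene. Friction and masses are not known exactly. Their poses are not given: they have to be found in the camera images.
- housing: Grey cast-aluminium bearing housing on a fixed plywood board (240 x 150 x 15 mm). A 104 mm square flange, 10 mm thick, carries a round boss 72 mm across with a flat rim 70 mm above the bench, bored from above. Two dark toe clamps, lower than 55 mm, hold the flange, along the board's long side (x axis). Origin: underside of the board, on the bore's axis; z up.
- mouth (a point): Centre of the bore at the boss's rim, 70 mm above the bench; z up, along the bore. The bore is 49 mm in diameter, with a 45-degree lead-in chamfer 3 mm wide and 3 mm deep at the mouth (so 55 mm across at the rim).
- seat (a point): Centre of the bore at its bottom, a flat shoulder with a 31 mm shaft hole through it, on which the bearing's underside rests: 25 mm above the bench, 45 mm below the mouth; z up.
- bearing: The ball bearing to fit: bright steel, shielded on both sides, 47 mm outside diameter, 20 mm hole, 18 mm thick, about 140 g. Lies flat on the bench. Origin: centre of its underside; z up, along its axis. It slides freely in the bore, 1 mm clearance all round.
- spacer: The distance ring to fit: plain turned steel ring, 47 mm outside diameter, wall 4.5 mm, 38 mm hole, 14 mm high, about 55 g. Lies flat on the bench. Origin: centre of its underside; z up, along its axis. Slides freely in the bore.
- seal: The shaft seal to fit: black rubber ring, 47 mm outside diameter, 24 mm hole with a thick lip and a groove round it, 12 mm thick, about 30 g, firm enough to grip. Lies flat on the bench with the right face up. Origin: centre of its underside; z up, along its axis. Slides freely in the bore.
- old_bearing: A larger, worn ball bearing, 62 mm outside diameter, 25 mm hole, 17 mm thick, flat on the bench: does not fit, leave it. Origin: centre of its underside.
- casting_ring: Dark steel casting ring (short tube) standing on the bench, 66 mm across, 55 mm high: leave it. Origin: centre of its underside.
- tin: Round blue grease tin, 64 mm across, 50 mm high: leave it. Origin: centre of its underside.
- cast: White plaster cast of a jaw, 62 x 62 x 36 mm: leave it. Origin: centre of its underside.
- bowl: Dark rubber mixing bowl, 116 mm across, 62 mm high: leave it. Origin: centre of its underside.
- screwdriver: Screwdriver lying on the bench, 190 mm long: leave it. Origin: under its middle, x axis along it towards the tip.
- wrench: Open-ended wrench lying on the bench beyond the housing, 160 mm long: leave it. Origin: under its middle, x axis along it.
Not all that is in view belongs to the job. Leave any green or red look-alike of the spacer alone.

How it is judged:
By the outcome, as a careful person would: the job done as asked, in the order asked, and still so for the second after the job is handed in, with the robot touching nothing.
It also fails if it takes over 67 s, if anything falls off the work surface, if the arm or the gripper's body presses on something with over 40 N, if the wrist force passes 120 N, or if a joint passes its speed limit or range.

ROBOT

A 6-joint arm with a two-finger parallel gripper is mounted at the origin on the work surface. World frame = base frame: x ahead of the robot, y to its left, z up, the work surface at z = 0. Lengths are in m, angles in rad, forces in N, time in s.
With the tool pointing down it reaches from about 0.325 to 0.9 m from the base axis. Payload 6.1 kg.
Tool frame: the origin (TCP) lies midway between the tips of the shut fingers; the grasp point (between the pads) lies 19 mm behind it; z points along the fingers, y is the line along which they close (so a half turn about z gives the same grasp; the last joint's range is limited). The gripper opens to 85 mm and grips with 20 to 120 N. Pads are 22 mm wide; open, the fingers measure 114 mm over their backs; the gripper's body (76 mm by 85 mm) begins 54 mm behind the grasp point. The pads swing forward as they close: fully open they stand 13 mm farther back than shut.
Start: joints at [-1.323, 0.22, 1.526, -0, 1.395, -0.126], TCP at [0.228, -0.582, 0.231] pointing down, gripper open.
Joint ranges: [-2.98, 2.98], [-0.91, 2.08], [0.09, 2.57], [-1.24, 4.39], [0.2, 2.65], [-2.68, 2.68]. Speed limits (rad/s): [2.57, 2.57, 3.01, 3.14, 3.14, 3.14].

INTERFACE

Orientations are given as [roll, pitch, yaw] about the fixed x, y, z axes, in that order (R = Rz(yaw) Ry(pitch) Rx(roll)).
In Python, from plant import movep, move_l, set_joints, gripper_to, hold, inverse_kinematics, observe, get_image, get_calibration, Unreachable, job_done gives the robot as it stands. Calls block until the motion is done:
- movep(position, orientation): joint-space move of the TCP to a pose.
- move_l(position, feed=0.15, rotation=None, max_force=None): straight line of the TCP; rotation=None keeps the orientation; feed is the mean speed in m/s. With max_force (N) it stops when the force on the tool has changed by that much, and returns True; else False.
- set_joints(angles): joint-space move.
- gripper_to(opening, f_grip=None): finger opening in m; f_grip is the grip in N (None keeps the last); returns when the fingers have stopped.
- hold(seconds).
- inverse_kinematics(position, orientation): joint angles nearest the present ones, or None.
- observe(): the state.
- get_image(name): name is "scene" or "side" or "wrist"; returns (picture, depth): 384x512x3 uint8, red, green, blue; 384x512 float32, m along the optical axis (not along the pixel's ray), 0 where there is no reading.
- get_calibration(name): a dict with "intrinsics" (3x3 intrinsics, pixels), "world_from_camera" (4x4, takes a point from camera to world coordinates). Camera axes: x right, y down, z forward; pixel columns grow to the right and rows downward; lengths in m; the calibration is good to about 2 mm. The wrist camera is an equidistant fisheye: a pixel r from the principal point sees the ray r / f radians off the axis. A picture is of the moment at which its call begins: read the wrist's pose just before it. get_calibration takes no time and is no camera call; for the wrist camera it gives the pose at the moment of the call.
A pose or a line that the arm cannot do raises Unreachable and nothing moves.
- job_done(): hands the job in; it is judged then, once.
The state is a dict: "time_s": time; "q": joint angles; "joint_velocities": joint speeds; "joint_torque": joint torques, N m; "eef_pos": TCP position; "tcp_rot": TCP orientation; "ft_force": force on the tool from outside, world axes, zero at the start; "torque": the same for the moment, N m; "opening": finger opening in m; "grasp_force": force on a finger pad.
Only numpy, scipy, OpenCV 4.12 (cv2) and the standard library are available. Lean on these libraries where they do the work, as an engineer would, in place of code of your own. Each camera call takes 0.05 s, during which the arm holds its last target. There are 200 camera calls.

## Working session

There is one attempt and no reset: what is moved stays moved. The work goes in short steps, each a Python script; the robot and the scene stay as the last script left them, time stands still between calls to the robot, and variables do not carry over. Pictures are saved under pics/ and viewed, at most 10 in all, crops included, and the job is handed in when it is done.

```bash
mkdir -p pics; ls; python3 - <<'E'
from plant import *
import cv2,numpy as np
for n in("scene","side"):
    p,d=get_image(n);c=get_calibration(n)
    np.savez(f"pics/{n}.npz",p=p,d=d,K=c["intrinsics"],T=c["world_from_camera"])
    cv2.imwrite(f"pics/{n}.png",cv2.resize(p[...,::-1],(800,600),interpolation=cv2.INTER_CUBIC))
    print(n,np.round(c["world_from_camera"],3).tolist())
E
```

```text
pics
scene [[0.406, 0.515, -0.755, 1.404], [0.914, -0.246, 0.323, -0.436], [-0.019, -0.821, -0.571, 0.735], [0.0, 0.0, 0.0, 1.0]]
side [[-0.782, -0.36, 0.509, 0.019], [-0.623, 0.44, -0.646, 0.617], [0.008, -0.823, -0.568, 0.646], [0.0, 0.0, 0.0, 1.0]]
```

View pics/scene.png

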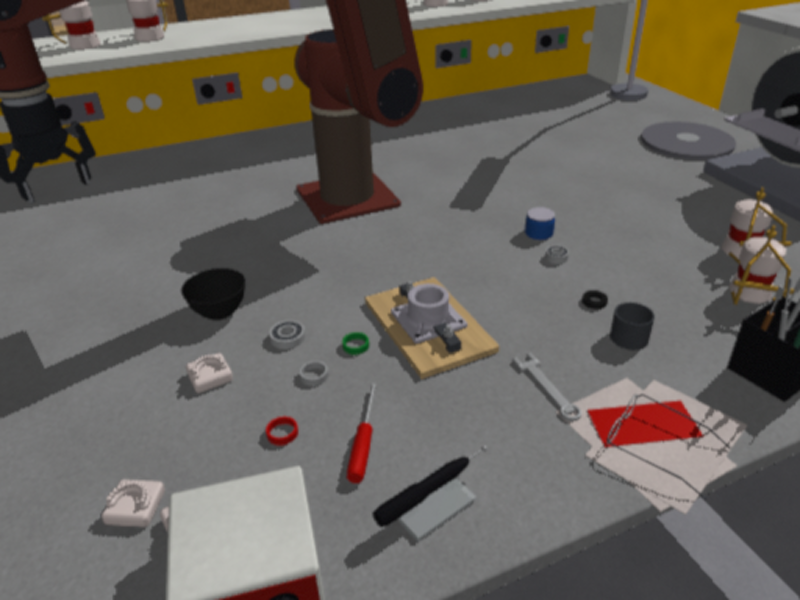

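View pics/side.png

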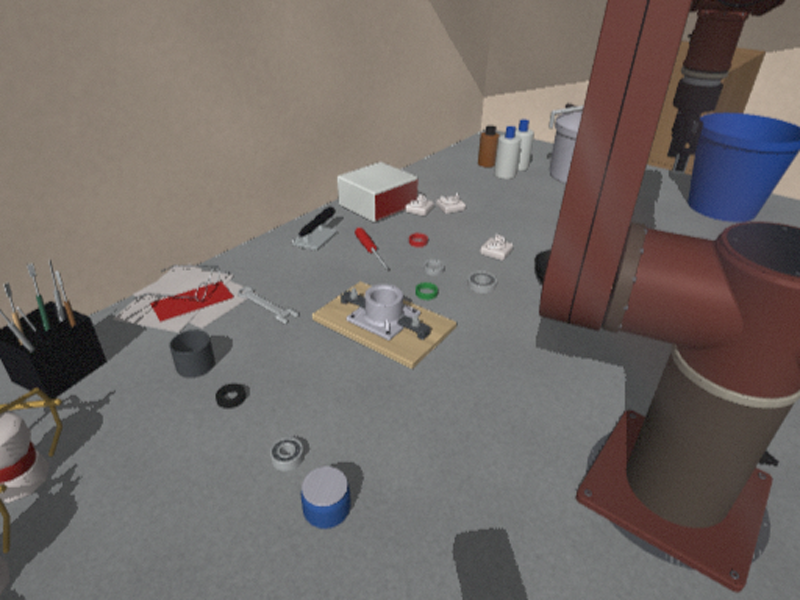

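Candidates (scene view, 800x600 pixels):
- **Bearing:** (556,255) is small and lies by the tin. (287,333) is the larger worn one. The small one fits.
- **Spacer:** (313,373) is plain steel. (356,343) green and (282,430) red are the look-alikes. The grey one fits.
- **Seal:** (595,299) is the only black ring lying flat.
- **Bore mouth:** about (429,295).

Next I'll measure these and confirm them in a crop.

```bash
python3 - <<'E'
import numpy as np,cv2
S=.64
seeds={"scene":dict(bearing=(556,255),seal=(595,299),spacer=(313,373),old=(287,333),green=(356,343),red=(282,430),tin=(540,222),cring=(631,325),boss=(429,300)),
"side":dict(bearing=(287,453),seal=(231,395),spacer=(433,267),old=(482,281),green=(427,290),red=(418,240),tin=(325,495),cring=(192,352),boss=(384,300))}
H=dict(bearing=.018,seal=.012,spacer=.014,old=.017,green=.014,red=.014,tin=.05,cring=.055,boss=.07)
for n in seeds:
    z=np.load(f"pics/{n}.npz");d=z["d"];K=z["K"];T=z["T"]
    v,u=np.mgrid[:384,:512]
    P=np.stack([(u-K[0,2])/K[0,0]*d,(v-K[1,2])/K[1,1]*d,d],-1)@T[:3,:3].T+T[:3,3]
    for k,(a,b) in seeds[n].items():
        a*=S;b*=S
        # nominal point on plane z=H/2
        r=T[:3,:3]@np.array([(a-K[0,2])/K[0,0],(b-K[1,2])/K[1,1],1]);c=T[:3,3]+r*(H[k]/2-T[2,3])/r[2]
        m=(d>0)&(np.hypot(P[...,0]-c[0],P[...,1]-c[1])<.05)&(abs(P[...,2]-H[k])<.005)
        q=P[m]
        if len(q)<5: print(n,k,np.round(c,3),"few",len(q));continue
        (x,y),R=cv2.minEnclosingCircle(q[:,:2].astype(np.float32))
        print(n,k,"seed",np.round(c[:2],3),"circ",round(x,4),round(y,4),"D",round(2*R,4),"z95",round(np.percentile(q[:,2],90),4),len(q))
p=[np.load(f"pics/{n}.npz")["p"] for n in("scene","side")]
cr=[p[0][200:290,165:285],p[0][130:220,310:430],p[1][150:240,200:320],p[1][230:320,100:220]]
cr=[cv2.resize(c,(400,300),interpolation=cv2.INTER_CUBIC) for c in cr]
cv2.imwrite("pics/crops.png",np.vstack([np.hstack(cr[:2]),np.hstack(cr[2:])])[...,::-1])
E
```

```text
scene bearing seed [0.46  0.298] circ 0.4591 0.2983 D 0.0537 z95 0.018 89
scene seal seed [0.619 0.277] circ 0.6208 0.2758 D 0.0528 z95 0.0123 112
scene spacer seed [ 0.593 -0.266] circ 0.5921 -0.2677 D 0.0519 z95 0.0141 94
scene old seed [ 0.473 -0.278] circ 0.4761 -0.2811 D 0.0652 z95 0.0165 232
scene green seed [ 0.55  -0.176] circ 0.55 -0.1781 D 0.049 z95 0.0142 82
scene red seed [ 0.694 -0.346] circ 0.6948 -0.3485 D 0.051 z95 0.0143 124
scene tin seed [0.351 0.328] circ 0.3576 0.3222 D 0.0627 z95 0.0509 124
scene cring seed [0.732 0.265] circ 0.734 0.2617 D 0.0695 z95 0.0553 108
scene boss seed [ 0.524 -0.023] circ 0.5482 -0.0376 D 0.0713 z95 0.0705 112
side bearing seed [0.457 0.299] circ 0.4573 0.3 D 0.048 z95 0.0181 252
side seal seed [0.618 0.274] circ 0.617 0.2743 D 0.0494 z95 0.0116 170
side spacer seed [ 0.59  -0.264] circ 0.5888 -0.2643 D 0.0483 z95 0.0138 44
side old seed [ 0.474 -0.282] circ 0.4716 -0.2779 D 0.0643 z95 0.0169 144
side green seed [ 0.547 -0.18 ] circ 0.546 -0.1764 D 0.0504 z95 0.014 54
side red seed [ 0.691 -0.345] circ 0.6925 -0.344 D 0.0524 z95 0.0138 31
side tin seed [0.356 0.322] circ 0.3547 0.324 D 0.06 z95 0.0505 578
side cring seed [0.734 0.262] circ 0.7308 0.2621 D 0.07 z95 0.0546 108
side boss seed [ 0.569 -0.063] circ 0.5524 -0.0417 D 0.0693 z95 0.07 100
```

View pics/crops.png

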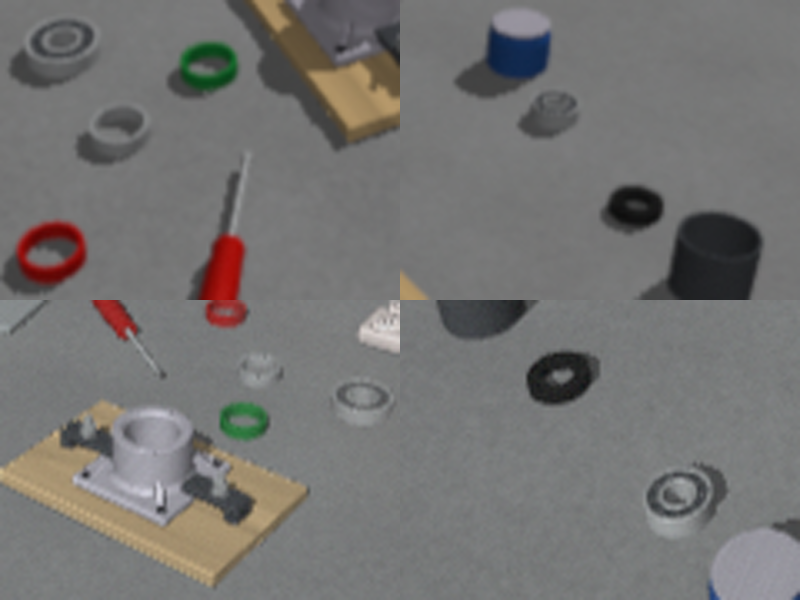

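The crops confirm the parts: plain grey ring, shielded small bearing and black seal, with positions agreeing between the two cameras to about 3 mm. I'll look with the wrist camera over the mouth and then over the bearing, at the same relative height.

```bash
cat > h.py <<'E'
from plant import *
import numpy as np,cv2
from math import pi
def snap(name,top):
    c=get_calibration("wrist");p,d=get_image("wrist")
    np.savez(f"pics/{name}.npz",p=p,d=d,K=c["intrinsics"],T=c["world_from_camera"])
    return c
def px2w(n,u,v,z):
    f=np.load(f"pics/{n}.npz");K=f["K"];T=f["T"]
    a=np.array([(u-K[0,2])/K[0,0],(v-K[1,2])/K[1,1]]);r=np.hypot(*a)
    ray=T[:3,:3]@np.r_[np.sin(r)*a/max(r,1e-9),np.cos(r)]
    return T[:3,3]+ray*(z-T[2,3])/ray[2]
def w2px(n,P):
    f=np.load(f"pics/{n}.npz");K=f["K"];T=f["T"]
    c=T[:3,:3].T@(np.array(P)-T[:3,3]);h=np.hypot(c[0],c[1]);r=np.arctan2(h,c[2])
    return K[0,0]*r*c[0]/h+K[0,2],K[1,1]*r*c[1]/h+K[1,2]
def st(): 
    o=observe();print("t",round(o["time_s"],2),"p",np.round(o["eef_pos"],4),"rot",np.round(o["tcp_rot"],3),"q6",round(o["q"][5],2),"op",round(o["opening"],4),"gf",round(o["grasp_force"],1),"F",np.round(o["ft_force"],1))
E
python3 - <<'E'
from h import *
st()
M=(.5503,-.0397);B=(.458,.2992)
for y in(-pi/2,0,pi/2,pi):
    for P in (M,B,(.59,-.266),(.619,.275)):
        q=inverse_kinematics([*P,.2],[pi,0,y]);print(round(y,2),P,None if q is None else np.round(q,2))
E
```

```text
t 0.1 p [ 0.2281 -0.5813  0.2303] rot [-3.14  -0.     0.374] q6 -0.13 op 0.0858 gf 0.0 F [0.3 0.3 0.4]
-1.57 (0.5503, -0.0397) None
-1.57 (0.458, 0.2992) None
-1.57 (0.59, -0.266) [-0.55  0.29  1.5  -0.    1.35  2.6 ]
-1.57 (0.619, 0.275) None
0 (0.5503, -0.0397) [-0.21  0.07  1.75 -0.    1.32  1.36]
0 (0.458, 0.2992) [ 0.43  0.06  1.77 -0.    1.32  2.01]
0 (0.59, -0.266) [-0.55  0.29  1.5  -0.    1.35  1.03]
0 (0.619, 0.275) [ 0.3   0.36  1.41 -0.    1.37  1.87]
1.57 (0.5503, -0.0397) [-0.21  0.07  1.75  0.    1.32 -0.21]
1.57 (0.458, 0.2992) [ 0.43  0.06  1.77 -0.    1.32  0.43]
1.57 (0.59, -0.266) [-0.55  0.29  1.5   0.    1.35 -0.55]
1.57 (0.619, 0.275) [ 0.3   0.36  1.41 -0.    1.37  0.3 ]
3.14 (0.5503, -0.0397) [-0.21  0.07  1.75  0.    1.32 -1.79]
3.14 (0.458, 0.2992) [ 0.43  0.06  1.77  0.    1.32 -1.14]
3.14 (0.59, -0.266) [-0.55  0.29  1.5   0.    1.35 -2.12]
3.14 (0.619, 0.275) [ 0.3   0.36  1.41  0.    1.37 -1.27]
```

```bash
python3 - <<'E'
from h import *
movep([.5503,-.0397,.22],[pi,0,pi/2]);st()
c=snap("wm",.07);print(np.round(c["intrinsics"],1).tolist(),np.round(c["world_from_camera"],3).tolist())
movep([.458,.2992,.168],[pi,0,pi/2]);snap("wb",.018);st()
print(w2px("wm",[.5503,-.0397,.07]),w2px("wb",[.458,.2992,.018]))
im=np.hstack([np.load(f"pics/{n}.npz")["p"] for n in("wm","wb")])
cv2.imwrite("pics/w1.png",cv2.resize(im[...,::-1],(800,300),interpolation=cv2.INTER_AREA))
E
```

```text
t 2.35 p [ 0.5503 -0.0406  0.22  ] rot [3.142 0.    1.569] q6 -0.21 op 0.0855 gf 0.0 F [ 0.2 -0.4 -0.6]
[[297.3, 0.0, 258.1], [0.0, 297.3, 194.9], [0.0, 0.0, 1.0]] [[1.0, -0.001, -0.001, 0.55], [-0.001, -0.95, -0.312, 0.04], [-0.001, 0.312, -0.95, 0.363], [0.0, 0.0, 0.0, 1.0]]
t 3.78 p [0.4589 0.2983 0.1683] rot [3.141 0.    1.569] q6 0.43 op 0.0855 gf 0.0 F [-0.1  0.4 -0.1]
(np.float64(258.8189607244822), np.float64(180.10116610507697)) (np.float64(258.00454307021727), np.float64(180.19034796889943))
```

View pics/w1.png

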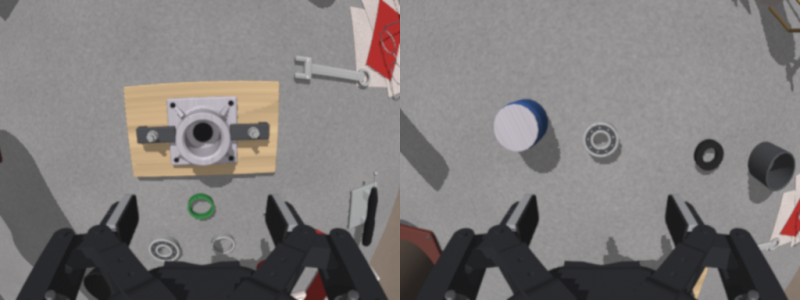

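The left half shows the boss's bore at about (203,133). The right half shows the bearing at (601,139) and the seal at (708,155). I'll fit these from the wrist depth.

```bash
cat >> h.py <<'E'
def top(n,c,z,R,tol=.003):
    "centre of the round top face near c at height z"
    f=np.load(f"pics/{n}.npz");K=f["K"];T=f["T"];d=f["d"]
    v,u=np.mgrid[:384,:512];a=(u-K[0,2])/K[0,0];b=(v-K[1,2])/K[1,1];r=np.hypot(a,b)+1e-9
    t=np.tan(np.minimum(r,1.4))/r
    P=np.stack([a*t*d,b*t*d,d],-1)@T[:3,:3].T+T[:3,3]
    m=(d>0)&(np.hypot(P[...,0]-c[0],P[...,1]-c[1])<R*1.35)
    zz=P[...,2][m];m&=abs(P[...,2]-z)<tol
    q=P[m][:,:2].astype(np.float32);(x,y),rr=cv2.minEnclosingCircle(q)
    h=cv2.convexHull(q);e=cv2.fitEllipse(h)
    print(n,"circ",np.round([x,y],4),"D",round(2*rr,4),"ell",np.round(e[0],4),np.round(e[1],4),"mean",np.round(q.mean(0),4),"zmed",np.round(np.median(P[m][:,2]),4),m.sum())
    return np.array(e[0])
E
python3 - <<'E'
from h import *
top("wm",(.5503,-.0397),.07,.036);top("wb",(.458,.2992),.018,.0235);top("wb",(.618,.275),.012,.0235)
E
```

```text
wm circ [ 0.5511 -0.0383] D 0.0721 ell [ 0.5509 -0.0382] [0.0707 0.0712] mean [ 0.5507 -0.0368] zmed 0.0698 1980
wb circ [0.4569 0.3002] D 0.0468 ell [0.4569 0.3003] [0.0454 0.0465] mean [0.4568 0.3007] zmed 0.0173 1269
wb circ [0.6171 0.2756] D 0.0489 ell [0.6176 0.2758] [0.0464 0.0476] mean [0.6171 0.2761] zmed 0.0112 846
```

```bash
python3 - <<'E'
from h import *
B=[.4569,.3002]
gripper_to(.062,20)
movep([*B,.05],[pi,0,pi]);move_l([*B,.008],.1)
gripper_to(.04,20);hold(.15);st();gripper_to(.06)
move_l([*B,.05],.15);movep([*B,.05],[pi,0,pi/2]);move_l([*B,.008],.1)
gripper_to(.04);hold(.15);st();gripper_to(.06)
move_l([*B,.168],.25);hold(.3);st();snap("wb2",.018)
top("wb2",B,.018,.0235)
E
```

```text
t 6.55 p [0.4577 0.3006 0.009 ] rot [3.141e+00 2.000e-03 3.142e+00] q6 -1.13 op 0.0455 gf 20.8 F [-1.2 -1.1  6.1]
t 9.67 p [0.4577 0.3006 0.0089] rot [ 3.140e+00 -1.000e-03  1.571e+00] q6 0.44 op 0.0452 gf 21.0 F [-0.5 -0.4  4.8]
t 11.05 p [0.4562 0.2999 0.1665] rot [-3.139e+00  1.000e-03  1.571e+00] q6 0.44 op 0.0599 gf 0.0 F [0.2 0.6 0.9]
wb2 circ [0.4572 0.3016] D 0.0471 ell [0.457  0.3016] [0.0454 0.0464] mean [0.4569 0.302 ] zmed 0.0173 1278
```

The camera offset is calibrated: the corrected mouth is (0.5507, -0.0397), and the scene and side cameras agree. I'll grip the bearing by its top 8 mm or so and start it in the bore.

```bash
cat >> h.py <<'E'
M=np.array([.5507,-.0397])
def pick(B,z,f=40):
    move_l([*B,z],.12);gripper_to(.04,f);hold(.1);st()
    move_l([*B,.13],.25);st()
def start(z,p=M):
    movep([*p,.13],[pi,0,pi/2]);move_l([*p,z+.02],.15);hold(.2);st()
    print("hit",move_l([*p,z],.04,max_force=8));hold(.15);st()
E
python3 - <<'E'
from h import *
pick([.4569,.3002],.0075)
start(.0695)
snap("w3",0);cv2.imwrite("pics/w3.png",cv2.resize(np.load("pics/w3.npz")["p"][60:360,130:390,::-1],(520,600)))
E
```

```text
t 12.97 p [0.4578 0.3006 0.0088] rot [ 3.140e+00 -1.000e-03  1.571e+00] q6 0.44 op 0.0452 gf 40.3 F [-1.6 -0.6  5.5]
t 13.61 p [0.4561 0.2998 0.1288] rot [-3.140e+00  1.000e-03  1.571e+00] q6 0.44 op 0.045 gf 41.1 F [ 0.1 -0.9 -2.4]
t 15.55 p [ 0.5518 -0.0397  0.0909] rot [3.139 0.    1.571] q6 -0.21 op 0.0446 gf 41.1 F [-0.6  0.4 -1.7]
hit False
t 16.35 p [ 0.5507 -0.0397  0.0695] rot [-3.142 -0.     1.571] q6 -0.21 op 0.0447 gf 41.2 F [ 0.8  0.2 -1.7]
```

View pics/w3.png

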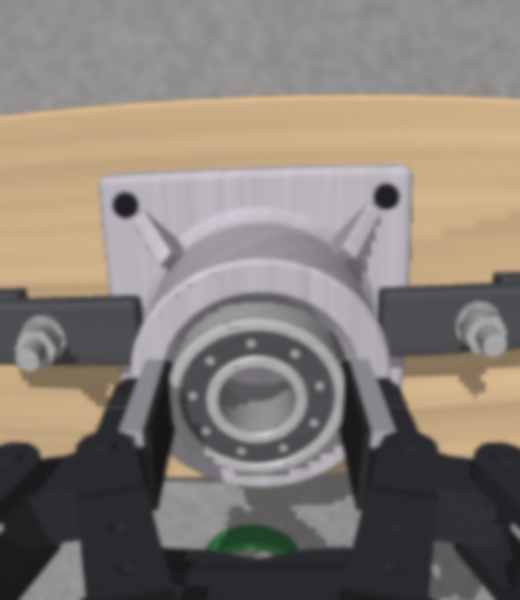

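The bearing sits square in the mouth at (258,395) in the crop, with an even gap and no contact force. I'll release it and press it home with the shut fingers.

```bash
cat >> h.py <<'E'
def press(o,z,F=10,p=M):
    "after release: retreat, set opening o, press down to z or F newtons"
    gripper_to(.058);hold(.2);move_l([*p,.12],.25);gripper_to(o)
    move_l([*p,z+.025],.2);hold(.15)
    print("pressed",move_l([*p,z-.006],.04,max_force=F));st()
    move_l([*p,.15],.25)
E
python3 - <<'E'
from h import *
press(0,.043)
S=[.5892,-.2665]
gripper_to(.062,20)
movep([*S,.164],[pi,0,pi/2]);hold(.25);snap("ws",0);st();top("ws",S,.014,.0235)
E
```

```text
pressed True
t 18.99 p [ 0.5503 -0.0396  0.043 ] rot [-3.14  -0.     1.571] q6 -0.21 op 0.0001 gf 3.9 F [-3.1  1.4  8.1]
t 21.39 p [ 0.5895 -0.2651  0.1641] rot [ 3.141 -0.     1.573] q6 -0.55 op 0.062 gf 0.0 F [ 0.4  0.2 -0.9]
ws circ [ 0.5908 -0.2654] D 0.0467 ell [ 0.5906 -0.2655] [0.0454 0.0463] mean [ 0.5901 -0.265 ] zmed 0.0139 565
```

The bearing is home: the press stopped at z = 0.0430. Next is the spacer, centred with a cross squeeze and then started in the mouth.

```bash
cat >> h.py <<'E'
def centre(S,z):
    movep([*S,.04],[pi,0,pi]);move_l([*S,z],.12);gripper_to(.04,20);gripper_to(.058)
    move_l([*S,.04],.2);movep([*S,.04],[pi,0,pi/2])
E
python3 - <<'E'
from h import *
S=[.5904,-.2669]
centre(S,.005);pick(S,.0045)
start(.068)
snap("w4",0);cv2.imwrite("pics/w4.png",cv2.resize(np.load("pics/w4.npz")["p"][60:360,130:390,::-1],(520,600)))
E
```

```text
t 26.36 p [ 0.5912 -0.2673  0.0056] rot [3.140e+00 1.000e-03 1.571e+00] q6 -0.55 op 0.0443 gf 41.1 F [-0.1  0.2  2.7]
t 27.01 p [ 0.5896 -0.2665  0.1287] rot [-3.140e+00 -1.000e-03  1.571e+00] q6 -0.55 op 0.0439 gf 40.8 F [ 0.6  0.3 -1.4]
t 28.56 p [ 0.5518 -0.0402  0.0893] rot [3.139e+00 1.000e-03 1.570e+00] q6 -0.21 op 0.0443 gf 40.8 F [ 0.5  0.4 -1.6]
hit True
t 29.23 p [ 0.5506 -0.0395  0.068 ] rot [-3.141 -0.     1.571] q6 -0.21 op 0.0444 gf 43.8 F [-0.5  0.7  4.4]
```

View pics/w4.png

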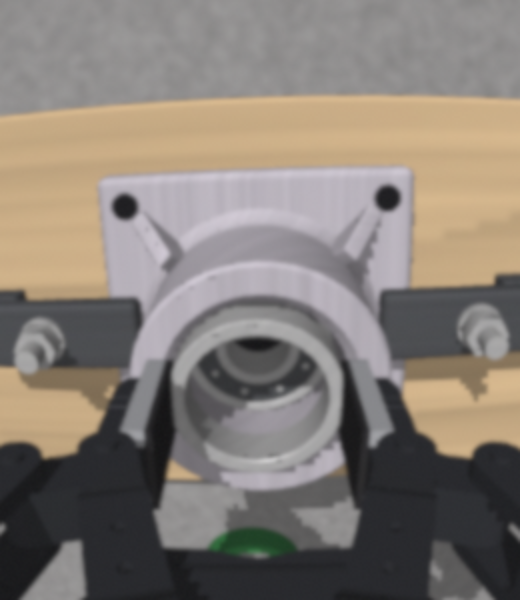

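The spacer is square in the mouth at (257,393), and the finger tips just touched the rim at the end. I'll release it and check by depth that it has slid home.

```bash
cat >> h.py <<'E'
def cloud(n):
    f=np.load(f"pics/{n}.npz");K=f["K"];T=f["T"];d=f["d"]
    v,u=np.mgrid[:384,:512];a=(u-K[0,2])/K[0,0];b=(v-K[1,2])/K[1,1];r=np.hypot(a,b)+1e-9
    t=np.tan(np.minimum(r,1.4))/r
    return (np.stack([a*t*d,b*t*d,d],-1)@T[:3,:3].T+T[:3,3])[d>0]
def plane(n,z,r0,r1,tol=.006):
    P=cloud(n);r=np.hypot(*(P[:,:2]-(M+[.0002,.0014])).T)
    P=P[(r>r0)&(r<r1)&(abs(P[:,2]-z)<tol)]
    A=np.c_[P[:,:2]-M,np.ones(len(P))];s=np.linalg.lstsq(A,P[:,2],rcond=None)[0]
    print("plane z",round(s[2],4),"tilt deg",np.round(np.degrees(s[:2]),2),"rms",(A@s-P[:,2]).std().round(4),len(P))
E
python3 - <<'E'
from h import *
gripper_to(.058);hold(.2);move_l([*M,.19],.25);hold(.3);snap("w5",0);st()
plane("w5",.057,.0195,.023);plane("w5",.07,.029,.035,.003)
P=cloud("w5");r=np.hypot(*(P[:,:2]-(M+[.0002,.0014])).T);print(np.histogram(P[r<.023][:,2],bins=np.arange(0,.08,.004)))
E
```

```text
t 30.76 p [ 0.5501 -0.0396  0.1887] rot [-3.139e+00 -1.000e-03  1.571e+00] q6 -0.22 op 0.0579 gf 0.0 F [-0.4  0.2  1.1]
plane z 0.0569 tilt deg [-0.05  0.09] rms 0.0007 427
plane z 0.07 tilt deg [-0.05  0.21] rms 0.0006 1345
(array([  0,   0,   0,   0,   0,   5, 214,  19,  22,  23, 671,  58,  64,
       114, 474,   0,   0,   0,   0]), array([0.   , 0.004, 0.008, 0.012, 0.016, 0.02 , 0.024, 0.028, 0.032,
       0.036, 0.04 , 0.044, 0.048, 0.052, 0.056, 0.06 , 0.064, 0.068,
       0.072, 0.076]))
```

The spacer is home: its top is at z = 0.0569 with tilt under 0.1 degrees. Now the seal.

```bash
python3 - <<'E'
from h import *
S=[.6175,.2745]
movep([*S,.162],[pi,0,pi/2]);hold(.25);snap("wl",0)
c=top("wl",S,.012,.0235)-[.0002,.0014];print(c)
if np.hypot(*(c-S))>.005: raise SystemExit("off")
S=c
centre(S,.0035);pick(S,.003,30)
start(.0685)
snap("w6",0);cv2.imwrite("pics/w6.png",cv2.resize(np.load("pics/w6.npz")["p"][60:360,130:390,::-1],(520,600)))
E
```

```text
wl circ [0.6181 0.2758] D 0.0467 ell [0.618  0.2758] [0.0456 0.0463] mean [0.6179 0.2761] zmed 0.0112 1159
[0.61784909 0.27437415]
t 37.24 p [0.6185 0.2746 0.0039] rot [ 3.14  -0.     1.571] q6 0.3 op 0.0452 gf 30.9 F [0.6 0.4 2.2]
t 37.9 p [0.617  0.2741 0.1287] rot [-3.140e+00  1.000e-03  1.571e+00] q6 0.3 op 0.0448 gf 30.7 F [-0.5  0.5 -0.8]
t 39.74 p [ 0.5518 -0.0397  0.0898] rot [3.139 0.    1.571] q6 -0.21 op 0.0452 gf 30.7 F [-0.3 -0.7  0.5]
hit True
t 40.44 p [ 0.5507 -0.0397  0.0679] rot [ 3.142 -0.     1.571] q6 -0.21 op 0.045 gf 33.7 F [-1.   0.9  5.6]
```

View pics/w6.png

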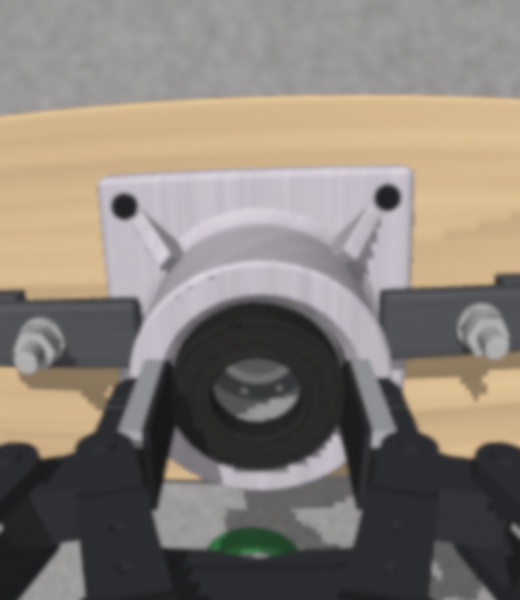

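The seal is square in the mouth at (257,388), with the tips at the rim. I'll release it, press it down gently and check it.

```bash
python3 - <<'E'
from h import *
press(.012,.069)
move_l([*M,.19],.25);gripper_to(.06);hold(.3);snap("w7",0);st()
plane("w7",.069,.013,.0225);plane("w7",.07,.029,.035,.003)
cv2.imwrite("pics/w7.png",cv2.resize(np.load("pics/w7.npz")["p"][80:280,130:390,::-1],(650,500),interpolation=cv2.INTER_CUBIC))
E
```

```text
pressed True
t 42.88 p [ 0.5506 -0.0397  0.0693] rot [-3.141 -0.     1.571] q6 -0.21 op 0.0122 gf 2.8 F [-1.1 -0.5  5.8]
t 44.52 p [ 0.5507 -0.0397  0.1901] rot [-3.140e+00 -1.000e-03  1.571e+00] q6 -0.21 op 0.0604 gf 0.0 F [-0.5 -0.2 -0.5]
plane z 0.0681 tilt deg [-0.03  0.11] rms 0.0009 1167
plane z 0.07 tilt deg [-0.03  0.24] rms 0.0007 1313
```

View pics/w7.png

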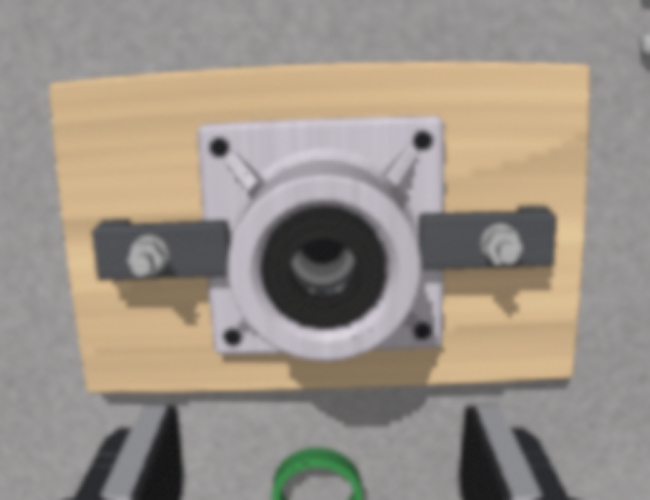

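The seal lies flat at (324,262), just below the rim, with tilt of about 0.1 degrees. The gripper is clear of everything.

```bash
python3 -c "
from plant import *
print(job_done())"
```

```text
the job is handed in; nothing more can be done
None
```

The bearing, spacer and seal are in the bore in that order, each started square in the mouth and checked flat and fully home, with the seal about 1 mm below the rim; the job was handed in at about 45 s.

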